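# Move a glued sample block from the ratchet clamp to the spring-gate display holder

## Robot

A 6-joint arm with a two-finger parallel gripper is mounted at the origin on the work surface. World frame = base frame: x ahead of the robot, y to its left, z up, the work surface at z = 0. Lengths are in m, angles in rad, forces in N, time in s.
With the tool pointing down it reaches from about 0.25 to 0.725 m from the base axis. Payload 9.7 kg.
Tool frame: the origin (TCP) lies on the mounting face of the last link; the fingertips stand 173 mm ahead of it and the grasp point (between the pads) lies 155 mm ahead of it; z points along the fingers, y is the direction in which the jaws open and shut (so a half turn about z gives the same grasp; the last joint's range is limited). The gripper opens to 85 mm and grips with 20 to 120 N. Pads are 22 mm wide; open, the fingers measure 114 mm over their backs; the gripper's body (76 mm by 85 mm) begins 54 mm behind the grasp point. The pads swing forward as they close: fully open they stand 13 mm farther back than shut.
Start: joints at [-1.153, 0.087, 0.176, 1.66, 0, 1.571], TCP at [0.223, -0.503, 0.405] pointing down, gripper open.
Joint ranges: [-3.13, 3.13], [-0.85, 1.81], [-1.15, 1.24], [-2.2, 2.28], [-1.44, 1.52], [-3.14, 3.14]. Speed limits (rad/s): [2.22, 2.22, 2.57, 3.14, 3.14, 3.14].

## Interface

Orientations are given as a rotation vector (axis times angle).
In Python, from workcell import r gives the robot as it stands.
- The arm moves only by the tool apply_moves, never from a script. Its argument "steps" is text: rows parted by semicolons, each of 6 numbers parted by spaces: the shift along the tool's x, y, z in m, then the turn, a rotation vector about the tool's x, y, z in rad. A call has 1 to 8 rows; each row is the pose to reach, as a shift and turn from the pose measured when the call began, along the tool's axes at that moment; what a row does not reach only later rows make up. A row lasts 1/10 s, in which the tool goes at most 50 mm and 8.59 degrees, less where a joint would pass 70% of its speed; a pose out of reach is approached as far as the arm can. A call with a gripper value outside its range is refused whole. "hand" is the opening, from 0 (shut) to 1 (fully open), set as the call begins (left out, the last holds). The fingers move at their own pace and stop on an object; the grip force is fixed at half the most. Time passes only in rows, so rows that repeat a pose let the fingers close. It gives the time, the measured TCP pose, the force and the opening at its end, in the units of the state.
- r.sense(): the state, without advancing time (a new reading comes with each control period).
- r.capture(name): name is "scene" or "top" or "wrist"; returns a dict with "pixels" (400x640x3 uint8, red, green, blue), "z_map" (400x640 float32, m along the optical axis (not along the pixel's ray), 0 where there is no reading), "mtx" (3x3 intrinsics, pixels), "extrinsics" (4x4, takes a point from camera to world coordinates); the wrist camera has in their place "mount" (4x4, takes a point from camera to tool coordinates, whose origin is the TCP and whose axes are the flange's). Camera axes: x right, y up, looking along -z (the intrinsics and any distortion apply to the point x, -y, -z); pixel columns grow to the right and rows downward; lengths in m; the calibration is good to about 2 mm. The wrist camera is an equidistant fisheye: a pixel r from the principal point sees the ray r / f radians off the axis. A picture is of the moment at which its call begins: read the wrist's pose just before it.
- r.job_done(): hands the job in, once; it reports no verdict.
The state is a dict: "time_s": time; "joint_positions": joint angles; "qd": joint speeds; "joint_torque": joint torques, N m; "position": TCP position; "tcp_rot": TCP orientation; "ft_force": force on the tool from outside, world axes, zero at the start; "torque": the same for the moment, N m; "grip_width": finger opening in m.
Only numpy, scipy, OpenCV 4.12 (cv2) and the standard library are available. Lean on these libraries where they do the work, as an engineer would, in place of code of your own. Each camera call takes 0.05 s, during which the arm holds its last target. There are 200 camera calls.

## Task

The glued sample block has set: lift the pawl of the bar clamp by its knob so that the clamp bar springs right back, then take the block out. Put it into the display holder by pressing its end against the lip of the spring gate, holding the gate open while you lower the block flat onto the bed between stop and gate, and let go so that the gate closes over the block's end and keeps it there, straight and in the middle of the bed. Leave the phone, the bottle and the tumbler where they are.

Things in the scene. Friction and masses are not known exactly. Their poses are not given: they have to be found in the camera images.
- block_center (a point): Centre of the loose sample block: light-wood bar with a grey middle layer, 150 mm long (its x), 50 wide (y), 40 high, about 0.2 kg, ends alike. It starts lying on the clamp's bed along the clamp's x, centre 50 mm above the table. Grasp it across its 50 mm width: both beds are only 36 mm wide, so fingers can hang beside them, down to the base plates (12 mm).
- clamp: Dark steel bar clamp fixed to the table. Origin: on the table below the middle of the clamped block; x points along it from fixed jaw to pawl, z up. Base plate x = -100 to 245 mm, 80 wide, 12 thick. Bed top at z = 30 mm. Fixed jaw x = -95 to -75 mm, 70 wide, top at z = 60 mm, no lip.
- clamp_bar (a joint): Sliding aluminium jaw on a toothed bar, m: 0 = clamped (face at clamp x = 75.5 mm, back at 97), 0.030 = fully back towards +x. 60 mm wide; its lip, z = 73 to 86 mm, reaches 14 mm over the block's end at 0. While the pawl is lifted off the teeth a spring (about 5 N) drives it back by itself in about 0.5 s and keeps it there; the pawl may then drop.
- pawl (a joint): Ratchet pawl of the clamp, a spring plunger that slides straight up in a bridge over the toothed bar, m: 0 = down in the teeth; grows to 0.025 as its knob is lifted; clear of the teeth above about 0.009. A spring pulls it down: lifting takes about 5 to 8 N.
- pawl_knob (a point): Centre of the upright wooden knob on the pawl, at clamp x = 163 mm, y = 0: 22 mm along the clamp's x, 16 across (y), 40 high; at rest its centre is 86 mm and its top 106 mm above the table. Raising it 15 to 20 mm frees the bar. Pinch it across the clamp's y; the bridge under it is 44 mm wide and its top is at 62 mm.
- holder: Wood and brass display holder fixed to the table. Origin: on the table below the middle of the seated block; x points from fixed stop to spring gate, z up. Base plate x = -100 to 165 mm, 84 wide, 12 thick. Bed top at z = 30 mm. Stop x = -95 to -75 mm, 70 wide, top at z = 50 mm. Open at the long sides. The seated block lies along x, one end on the stop, centre at (0, 0, 50 mm).
- gate (a joint): Brass spring gate of the holder, m: 0 = shut, to 0.040 pushed open towards the holder's +x. A spring shuts it, 5 N at 0 and 0.15 N more per mm. A level block passes between lip and stop when it is open over 20 mm (25 is good: block centre at x = 5 mm). With the block down, the lip snaps over its end; once let go, the gate slides it against the stop and reads 0.004.
- gate_nose (a point): Middle of the nose of the gate's lip, the edge that the block's end pushes against: at holder x = 55 mm, y = 0, z = 79.5 mm when shut. The lip is 60 mm wide, from z = 73 to 86 mm, and overhangs the gate's upright face (at x = 71 mm when shut) by 16 mm. It is square-edged: pressing down on it does not open the gate.
- bottle_center (a point): Centre of a closed green glass bottle, 60 mm across, 190 mm tall, loose, standing on a fixed round brass tray (190 mm across) to the right of the work. Leave alone.
- tumbler_center (a point): Centre of an amber glass tumbler, 72 mm across, 90 mm tall, loose, on the same tray. Leave alone.
- phone_center (a point): Centre of a black phone lying flat between clamp and holder, 148 x 72 x 9 mm, loose. Leave alone.
Not all that is in view belongs to the job. Of the things that look like the part that bears block_center, the largest one is meant.

How it is judged:
By the outcome, as a careful person would: the job done as asked, in the order asked, and still so for the second after the job is handed in, with the robot touching nothing.
It also fails if it takes over 51 s, if anything falls off the work surface, if the arm or the gripper's body presses on something with over 40 N, if the wrist force passes 120 N, or if a joint passes its speed limit or range.

## Working session

There is one attempt and no reset: what is moved stays moved. The work goes in short steps, Python scripts to look and compute and a tool call to move; the robot and the scene stay as the last step left them, time stands still between calls to the robot, and variables do not carry over. Pictures are saved under pics/ and viewed, about 8 in all and at most 12, crops included, and the job is handed in when it is done.

Besides the shell and the picture viewer there is one more tool, called after ">>>" as name(argument=value, ...) on one line, values as JSON. apply_moves: Moves the arm, as the interface text tells. Its arguments: {"type":"object","properties":{"steps":{"type":"string"},"hand":{"type":"number"}},"required":["steps"]}

```bash
ls; mkdir -p pics
python3 - <<'E'
from workcell import r
import cv2,numpy as np,pickle
s=r.sense();print(s)
for n in("scene","top"):
    c=r.capture(n);pickle.dump(c,open(n+'.pkl','wb'));print(n,c['mtx'],c['extrinsics'],[k for k in c])
    cv2.imwrite(f'pics/{n}0.png',c['pixels'][:,:,::-1])
E
```

```text
pics
{'time_s': 0.0, 'joint_positions': array([-1.15299940e+00,  8.74668468e-02,  1.75095404e-01,  1.65977743e+00,
       -3.11554747e-06,  1.57079655e+00]), 'qd': array([-0.00049706, -0.00023606, -0.00020329,  0.00036609,  0.00027173,
       -0.00052497]), 'joint_torque': array([-6.35956876e-04, -5.20391035e+01,  4.64799500e+01,  1.64222176e-02,
       -7.78387948e-05,  1.51760535e-06]), 'position': array([ 0.22316179, -0.50269368,  0.4039593 ]), 'tcp_rot': array([-3.07200056e+00, -6.51236536e-01,  4.45199110e-04]), 'ft_force': array([ 0.57625954, -0.20400878,  0.26172338]), 'torque': array([-0.06094028, -0.02743509,  0.01964364]), 'grip_width': 0.08550012478251692}
scene [[498.73738878   0.         316.30457913]
 [  0.         498.73738878 200.4175343 ]
 [  0.           0.           1.        ]] [[ 0.83211876 -0.37585437  0.40781351  1.0754659 ]
 [ 0.55447122  0.57949387 -0.59728428 -0.99434531]
 [-0.01183352  0.72313231  0.69060816  1.10077429]
 [ 0.          0.          0.          1.        ]] ['pixels', 'z_map', 'mtx', 'extrinsics']
top [[458.81649877   0.         320.99770571]
 [  0.         458.81649877 193.06894428]
 [  0.           0.           1.        ]] [[ 1.72963803e-02  9.97947471e-01 -6.16577608e-02  3.73945220e-01]
 [-9.99848476e-01  1.73846162e-02  8.94846341e-04 -9.07233242e-02]
 [ 1.96490615e-03  6.16329405e-02  9.98096949e-01  1.54434145e+00]
 [ 0.00000000e+00  0.00000000e+00  0.00000000e+00  1.00000000e+00]] ['pixels', 'z_map', 'mtx', 'extrinsics']
```

View pics/scene0.png

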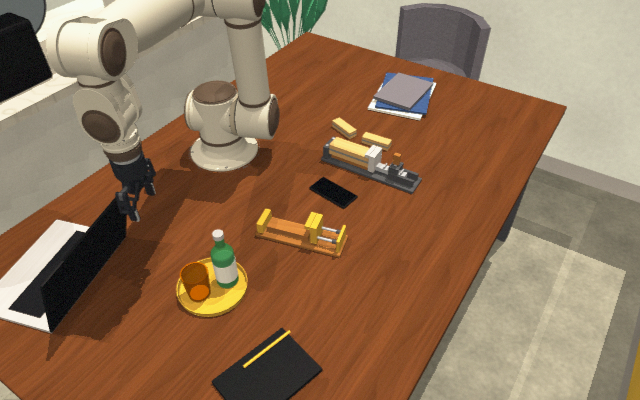

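View pics/top0.png

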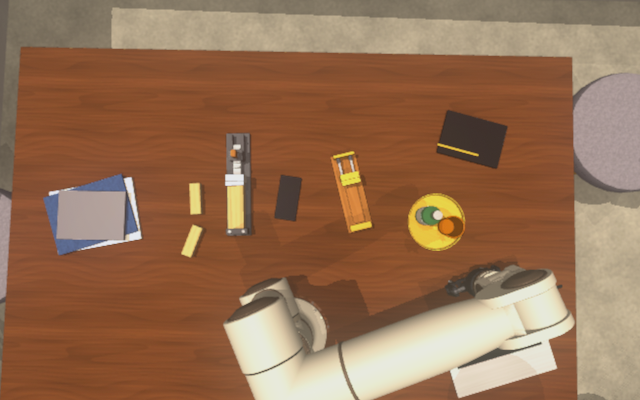

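Top view: clamp at col ~237, rows 133–236 (pawl up, +x); holder at cols 333–372, rows 152–232 with its gate at the top; phone (288,198); bottle and tumbler on the tray at (437,222).

```bash
cat > h.py <<'E'
import numpy as np,cv2,pickle
from scipy.spatial.transform import Rotation as R
def cloud(c):
    K=c['mtx'];z=c['z_map'];v,u=np.mgrid[:z.shape[0],:z.shape[1]]
    P=np.stack([(u-K[0,2])/K[0,0]*z,-(v-K[1,2])/K[1,1]*z,-z],-1)
    E=c['extrinsics'];return P@E[:3,:3].T+E[:3,3]
def rect(xy):
    (cx,cy),(w,h),a=cv2.minAreaRect((xy*1000).astype(np.float32))
    if w<h:w,h,a=h,w,a+90
    return np.round([cx,cy,w,h,a],1)
E
python3 - <<'E'
from h import *
for n,bx in(("top",dict(clamp=(215,258,125,245),holder=(322,380,145,240),phone=(270,305,170,225))),):
    c=pickle.load(open(n+'.pkl','rb'));P=cloud(c);hsv=cv2.cvtColor(c['pixels'],cv2.COLOR_RGB2HSV)
    for k,(a,b,t,d) in bx.items():
        p=P[t:d,a:b].reshape(-1,3);h=hsv[t:d,a:b].reshape(-1,3)
        print(k,'table z',np.median(p[:,2]))
        for lo,hi in((.006,.02),(.006,.2),(.02,.04),(.04,.058),(.062,.076),(.078,.094),(.098,.115)):
            m=(p[:,2]>lo)&(p[:,2]<hi)
            if m.sum()>5:print(lo,hi,m.sum(),rect(p[m,:2]),p[m].mean(0).round(4),np.median(h[m],0))
    t,d,a,b=125,245,215,380
    cv2.imwrite('pics/crop.png',cv2.resize(c['pixels'][t:d,a:b,::-1],None,fx=4.5,fy=4.5,interpolation=cv2.INTER_CUBIC))
E
```

```text
clamp table z 0.00555391646914416
0.006 0.02 922 [494.1 194.2 401.7 140.9   1.8] [0.5279 0.1798 0.0116] [ 11.  46. 106.]
0.006 0.2 2524 [494.1 194.2 401.7 140.9   1.8] [0.4913 0.1824 0.0445] [ 12.  50. 133.]
0.02 0.04 281 [497.2 173.8 335.1  56.6   6.6] [0.5614 0.1833 0.0339] [ 14.  37. 124.]
0.04 0.058 161 [491.3 182.  326.1  71.6   0.5] [0.4985 0.1785 0.0485] [ 12.  40. 124.]
0.062 0.076 759 [464.7 184.3 272.3  67.6   1.5] [0.4234 0.1847 0.0691] [ 24. 112. 232.]
0.078 0.094 215 [491.5 185.9 204.   58.5   4. ] [0.503  0.1863 0.0859] [105.   3. 232.]
0.098 0.115 37 [584.8 190.4  19.8  15.3 179.9] [0.5843 0.1906 0.1057] [ 14. 172. 202.]
holder table z 0.002332033825049429
0.006 0.02 1062 [ 475.3 -191.2  317.6  191.4    0.6] [ 0.476  -0.188   0.0113] [ 14. 178. 188.]
0.006 0.2 2029 [ 475.3 -191.2  317.6  191.4    0.6] [ 0.4726 -0.19    0.0289] [ 14. 178. 201.]
0.02 0.04 456 [ 473.7 -185.   233.1   55.2   14. ] [ 0.4418 -0.1992  0.0296] [ 14. 179. 214.]
0.04 0.058 247 [ 473.7 -192.   255.    69.4   14.1] [ 0.4575 -0.1952  0.0478] [ 21. 176. 213.]
0.062 0.076 19 [ 545.1 -172.5  102.8   58.7   14.7] [ 0.5771 -0.1588  0.0657] [ 25. 178. 226.]
0.078 0.094 210 [ 512.7 -181.4   59.7   35.8  105. ] [ 0.5123 -0.1814  0.0857] [ 28. 169. 232.]
phone table z 0.0040697623877823386
0.006 0.02 787 [453.6  23.1 182.7 112.7 179.6] [0.4509 0.0214 0.0101] [ 9. 60. 72.]
0.006 0.2 787 [453.6  23.1 182.7 112.7 179.6] [0.4509 0.0214 0.0101] [ 9. 60. 72.]
```

View pics/crop.png

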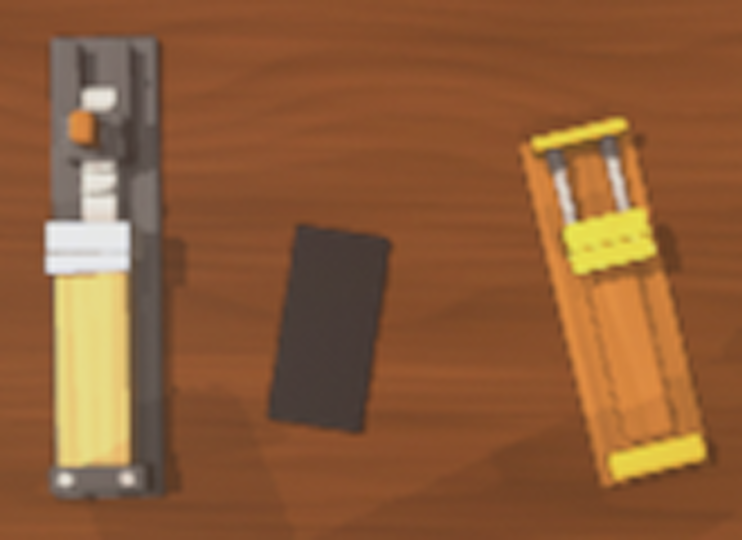

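The crop confirms the poses: orange knob, aluminium jaw, block running down to the fixed jaw; brass gate on top of the tilted holder.

```bash
cat >> h.py <<'E'
def pose(x,y,z,yaw_deg):
    a=np.radians(yaw_deg); c,s=np.cos(a),np.sin(a)
    return np.array([x,y,z]),R.from_matrix([[c,s,0],[s,-c,0],[0,0,-1]])
def delta(s,p,Rt):
    R0=R.from_rotvec(s['tcp_rot']);return R0.inv().apply(p-s['position']).round(4),(R0.inv()*Rt).as_rotvec().round(4)
def tell(s):
    M=R.from_rotvec(s['tcp_rot']).as_matrix()
    print('t',round(s['time_s'],2),'pos',s['position'].round(4),'yaw',np.degrees(np.arctan2(M[1,0],M[0,0])).round(2),'zax',M[:,2].round(4),'F',s['ft_force'].round(1),'w',round(s['grip_width'],4))
E
python3 - <<'E'
from h import *
from workcell import r
c=pickle.load(open('top.pkl','rb'));P=cloud(c);hsv=cv2.cvtColor(c['pixels'],cv2.COLOR_RGB2HSV)
def f(name,bx,lo,hi,cm=None):
    a,b,t,d=bx;p=P[t:d,a:b].reshape(-1,3);h=hsv[t:d,a:b].reshape(-1,3)
    m=(p[:,2]>lo)&(p[:,2]<hi)
    if cm:m&=cm(h)
    q=p[m];print(name,m.sum(),rect(q[:,:2]),'zmed',np.median(q[:,2]).round(4));return q
f('block',(222,252,186,230),.066,.073,lambda h:(h[:,1]>70)&(h[:,0]<40)&(h[:,2]>170))
f('jaw',(222,252,165,195),.083,.089)
f('fixedjaw',(222,252,226,240),.057,.063)
f('lip',(330,370,165,190),.082,.089)
f('stop',(340,380,215,240),.047,.053)
f('endp',(325,360,148,162),.03,.09)
f('base',(330,375,148,235),.009,.0145,lambda h:(h[:,1]>150))
b=f('bottle',(400,470,190,255),.1,.25);t=f('tum',(400,470,190,255),.08,.11)
s=r.sense();tell(s);print(delta(s,*pose(.5848,.1904,.42,1.3)))
E
```

```text
block 470 [415.7 185.  135.2  49.    1.5] zmed 0.0696
jaw 118 [501.  186.2  58.6  32.5  91. ] zmed 0.0862
fixedjaw 90 [339.9 181.   67.8  22.6  90.9] zmed 0.0601
lip 157 [ 513.  -181.2   59.7   35.7  104.2] zmed 0.0855
stop 79 [ 360.  -220.8   66.2   19.7  105.3] zmed 0.0495
endp 117 [ 587.4 -161.9   65.6   28.6   90.8] zmed 0.0559
base 567 [ 470.3 -199.7  262.3  129.9    6.8] zmed 0.0117
bottle 318 [ 402.3 -468.9  129.2   59.5   96.3] zmed 0.1352
tum 178 [ 376.6 -472.4  148.7   70.5   71. ] zmed 0.092
t 0.1 pos [ 0.2232 -0.5027  0.4041] yaw 23.94 zax [-5.e-04  1.e-03 -1.e+00] F [-0.1  0.6  0.6] w 0.0855
(array([ 0.6118, -0.4868, -0.0154]), array([-1.100e-03,  2.000e-04,  3.951e-01]))
```

>>> apply_moves(steps="0 0 -0.05 0 0 0; 0 0 -0.06 0 0 0", hand=1)

```text
time_s: 0.3
position: [0.223, -0.5023, 0.4673]
tcp_rot: [3.072, 0.651, 0.001]
ft_force: [0.6, -0.3, 0.9]
grip_width: 0.085
```

>>> apply_moves(steps="0.038 -0.030 0 0 0 0; 0.076 -0.060 0 0 0 0; 0.114 -0.090 0 0 0 0; 0.152 -0.120 0 0 0 0; 0.190 -0.150 0 0 0 0; 0.228 -0.180 0 0 0 0; 0.266 -0.210 0 0 0 0; 0.304 -0.240 0 0 0 0")

```text
time_s: 1.1
position: [0.4038, -0.1577, 0.4672]
tcp_rot: [3.071, 0.651, 0.002]
ft_force: [2.1, -1.0, -1.0]
grip_width: 0.0855
```

>>> apply_moves(steps="0.038 -0.030 0 0 0 0.1; 0.076 -0.060 0 0 0 0.2; 0.114 -0.090 0 0 0 0.3; 0.152 -0.120 0 0 0 0.38; 0.190 -0.150 0 0 0 0.386; 0.228 -0.180 0 0 0 0.386; 0.266 -0.210 0 0 0 0.386; 0.308 -0.247 0 0 0 0.386")

```text
time_s: 1.9
position: [0.5691, 0.0573, 0.4666]
tcp_rot: [-3.11, -0.149, 0.001]
ft_force: [-0.2, 0.2, 1.1]
grip_width: 0.0857
```

Run:
```python
from h import *
from workcell import r
s=r.sense();tell(s);print(delta(s,*pose(.5848,.1904,.36,1.8)))
c=r.capture('wrist');pickle.dump((s,c),open('w1.pkl','wb'));print(c['mtx'],c['mount'])
cv2.imwrite('pics/w1.png',c['pixels'][:,:,::-1])
```

```text
t 1.9 pos [0.5691 0.0573 0.4666] yaw 5.5 zax [-0.0022  0.0276 -0.9996] F [-0.2  0.2  1.1] w 0.0857
(array([ 0.0284, -0.128 ,  0.1102]), array([-0.0277,  0.0005,  0.0645]))
[[309.70691629   0.         315.00383304]
 [  0.         309.70691629 199.52564258]
 [  0.           0.           1.        ]] [[-7.48832541e-04  9.50841198e-01  3.09677987e-01  7.87977538e-02]
 [ 9.99999454e-01  4.86375588e-04  9.24722444e-04 -3.62759606e-04]
 [ 7.28644383e-04  3.09678511e-01 -9.50841043e-01  3.05501816e-02]
 [ 0.00000000e+00  0.00000000e+00  0.00000000e+00  1.00000000e+00]]
```

View pics/w1.png

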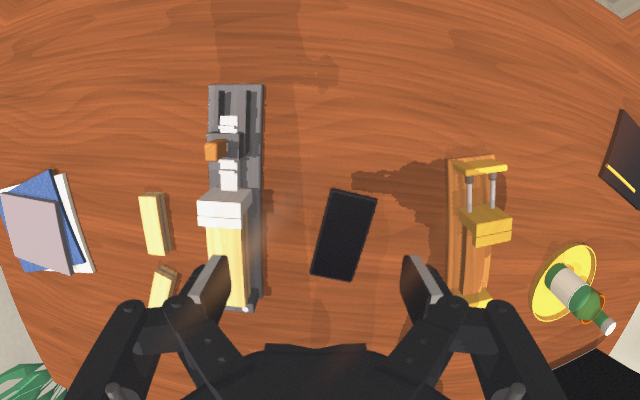

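Wrist view: knob at (215,150), jaw at (223,207), gate lip at (487,225), all clear. Now above the knob.

>>> apply_moves(steps="0.008 -0.04 0.02 -0.01 0 0.03; 0.016 -0.08 0.05 -0.0277 0.0005 0.0645; 0.024 -0.11 0.08 -0.0277 0.0005 0.0645; 0.0284 -0.128 0.11 -0.0277 0.0005 0.0645; 0.0284 -0.128 0.11 -0.0277 0.0005 0.0645; 0.0284 -0.128 0.11 -0.0277 0.0005 0.0645")

```text
time_s: 2.55
position: [0.5969, 0.0653, 0.3704]
tcp_rot: [-3.105, -0.162, 0.006]
ft_force: [0.0, 0.3, -1.0]
grip_width: 0.0851
```

```bash
cat >> h.py <<'E'
def wray(c,s,uv):
    K=c['mtx'];d=np.array([uv[0]-K[0,2],uv[1]-K[1,2]]);rr=np.hypot(*d);th=rr/K[0,0]
    v=np.array([d[0]/rr*np.sin(th),-d[1]/rr*np.sin(th),-np.cos(th)])
    M=c['mount'];R0=R.from_rotvec(s['tcp_rot'])
    return R0.apply(M[:3,3])+s['position'],R0.apply(M[:3,:3]@v)
def onplane(c,s,uv,z):
    o,d=wray(c,s,uv);return (o+d*(z-o[2])/d[2]).round(4)
E
python3 - <<'E'
from h import *
from workcell import r
s=r.sense();tell(s);print(delta(s,*pose(.5848,.1904,.25,1.8)))
c=r.capture('wrist');pickle.dump((s,c),open('w2.pkl','wb'))
cv2.imwrite('pics/w2.png',c['pixels'][:,:,::-1])
h=cv2.cvtColor(c['pixels'],cv2.COLOR_RGB2HSV)
m=((h[...,0]>8)&(h[...,0]<18)&(h[...,1]>170)&(h[...,2]>150)).astype(np.uint8)
n,l,st,ce=cv2.connectedComponentsWithStats(m)
for i in range(1,n):
    if st[i,4]>80 and st[i,4]<8000:print(st[i],ce[i].round(1),onplane(c,s,ce[i],.106))
E
```

```text
t 2.55 pos [0.5969 0.0653 0.3704] yaw 5.96 zax [-0.0058  0.032  -0.9995] F [ 0.   0.3 -1. ] w 0.0851
(array([ 0.0012, -0.1217,  0.1244]), array([-0.0323,  0.0037,  0.0725]))
```

View pics/w2.png

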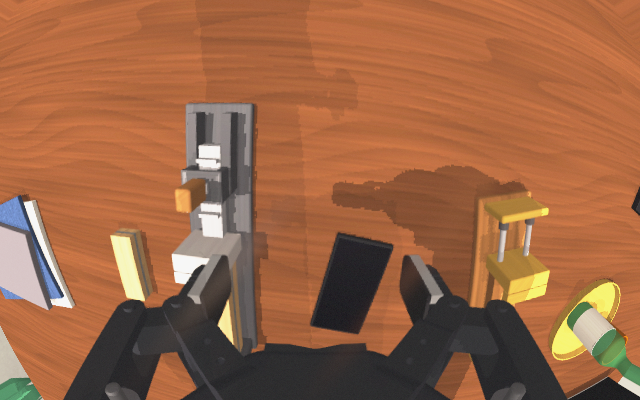

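The tool did not follow sideways; checking the joints.

Run:
```python
from workcell import r
s=r.sense();print(s['joint_positions'].round(3))
```

```text
[0.103 0.202 0.236 1.608 0.033 3.141]
```

Joint 6 hit its limit, so I'll use the half-turned grasp (yaw ≈ 181.8°).

>>> apply_moves(steps="0 0 -0.02 0 0 -0.15; 0 0 -0.02 0 0 -0.3; 0 0 -0.02 0 0 -0.45; 0 0 -0.02 0 0 -0.6; 0 0 -0.02 0 0 -0.75; 0 0 -0.02 0 0 -0.9; 0 0 -0.02 0 0 -1.05; 0 0 -0.02 0 0 -1.2")

```text
time_s: 3.4
position: [0.5971, 0.0649, 0.3905]
tcp_rot: [-2.468, -1.897, -0.024]
ft_force: [0.3, 0.4, 0.6]
grip_width: 0.0855
```

>>> apply_moves(steps="0 0 0 0 0 -0.15; 0 0 0 0 0 -0.3; 0 0 0 0 0 -0.45; 0 0 0 0 0 -0.6; 0 0 0 0 0 -0.75; 0 0 0 0 0 -0.9; 0 0 0 0 0 -1.05; 0 0 0 0 0 -1.2")

```text
time_s: 4.2
position: [0.597, 0.065, 0.3916]
tcp_rot: [-0.971, -2.973, -0.046]
ft_force: [0.2, -0.3, 0.9]
grip_width: 0.0857
```

Run:
```python
from h import *
from workcell import r
s=r.sense();tell(s);print(delta(s,*pose(.5848,.1904,.35,181.8)),s['joint_positions'].round(3))
```

```text
t 4.2 pos [0.597  0.065  0.3916] yaw 143.85 zax [-0.0041  0.0324 -0.9995] F [ 0.2 -0.3  0.9] w 0.0857
(array([0.0829, 0.093 , 0.0456]), array([ 0.0303, -0.0138, -0.6626])) [0.102 0.207 0.284 1.649 0.033 0.734]
```

>>> apply_moves(steps="0.02 0.023 0.01 0.006 -0.003 -0.13; 0.04 0.046 0.02 0.012 -0.006 -0.26; 0.06 0.069 0.03 0.018 -0.008 -0.39; 0.083 0.093 0.0456 0.024 -0.011 -0.52; 0.0829 0.093 0.0456 0.0303 -0.0138 -0.6626; 0.0829 0.093 0.0456 0.0303 -0.0138 -0.6626; 0.0829 0.093 0.0456 0.0303 -0.0138 -0.6626")

```text
time_s: 4.9
position: [0.5848, 0.1902, 0.351]
tcp_rot: [-0.043, 3.14, 0.001]
ft_force: [1.0, 0.8, 0.3]
grip_width: 0.0855
```

Run:
```python
from h import *
from workcell import r
s=r.sense();tell(s);print(delta(s,*pose(.5848,.1904,.248,181.8)))
c=r.capture('wrist');pickle.dump((s,c),open('w3.pkl','wb'))
cv2.imwrite('pics/w3.png',c['pixels'][:,:,::-1])
h=cv2.cvtColor(c['pixels'],cv2.COLOR_RGB2HSV)
m=((h[...,0]>8)&(h[...,0]<18)&(h[...,1]>170)&(h[...,2]>150)).astype(np.uint8)
n,l,st,ce=cv2.connectedComponentsWithStats(m)
for i in range(1,n):
    if st[i,4]>80 and st[i,4]<8000:print(st[i],ce[i].round(1),onplane(c,s,ce[i],.106))
```

```text
t 4.9 pos [0.5848 0.1902 0.351 ] yaw -178.44 zax [ 1.1e-03  4.0e-04 -1.0e+00] F [1.  0.8 0.3] w 0.0855
(array([1.00e-04, 1.00e-04, 1.03e-01]), array([ 0.0003,  0.0011, -0.0042]))
```

View pics/w3.png

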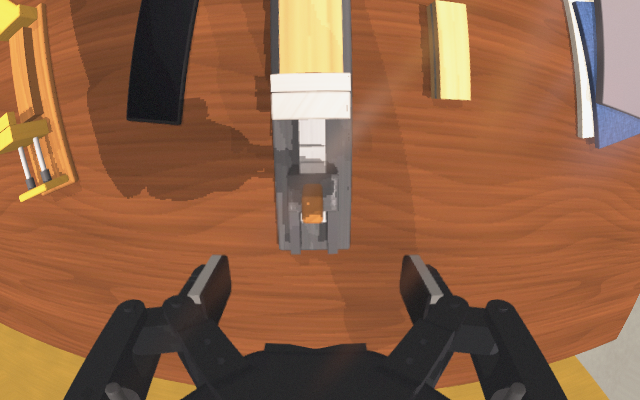

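Knob at (313,205), centred between the fingers. Descend, then close.

>>> apply_moves(steps="0 0 0.04 0 0 -0.004; 0 0 0.075 0 0 -0.004; 0 0 0.103 0 0 -0.004; 0 0 0.103 0 0 -0.004")

```text
time_s: 5.35
position: [0.5841, 0.1889, 0.2443]
tcp_rot: [0.043, -3.137, 0.002]
ft_force: [-0.7, 0.8, 0.8]
grip_width: 0.0856
```

>>> apply_moves(steps="0 0 0 0 0 0; 0 0 0 0 0 0; 0 0 0 0 0 0; 0 0 0 0 0 0; 0 0 0 0 0 0; 0 0 0 0 0 0; 0 0 0 0 0 0; 0 0 0 0 0 0", hand=0)

```text
time_s: 6.15
position: [0.5844, 0.1885, 0.2455]
tcp_rot: [0.043, -3.139, 0.003]
ft_force: [-1.0, -4.8, 4.7]
grip_width: 0.0151
```

Gripped at 15 mm. Lift 19 mm and hold for the bar to spring back.

>>> apply_moves(steps="0 0 -0.006 0 0 0; 0 0 -0.012 0 0 0; 0 0 -0.019 0 0 0; 0 0 -0.019 0 0 0; 0 0 -0.019 0 0 0; 0 0 -0.019 0 0 0; 0 0 -0.019 0 0 0; 0 0 -0.019 0 0 0")

```text
time_s: 6.95
position: [0.5844, 0.1885, 0.2643]
tcp_rot: [0.043, -3.138, 0.004]
ft_force: [0.7, -2.2, -6.2]
grip_width: 0.015
```

Run:
```python
from h import *
from workcell import r
s=r.sense();tell(s)
c=r.capture('wrist')
c2=r.capture('top');P=cloud(c2);p=P[150:200,222:252].reshape(-1,3)
q=p[(p[:,2]>.083)&(p[:,2]<.089)];print(len(q),rect(q[:,:2]) if len(q) else '')
cv2.imwrite('pics/w4.png',np.hstack([cv2.resize(c['pixels'],(480,300)),cv2.resize(c2['pixels'][110:250,200:340],(300,300))])[:,:,::-1])
```

```text
t 6.95 pos [0.5844 0.1885 0.2643] yaw -178.45 zax [-0.0031 -0.0023 -1.    ] F [ 0.7 -2.2 -6.2] w 0.015
66 [530.7 174.2  37.5  30.6  13.1]
```

View pics/w4.png

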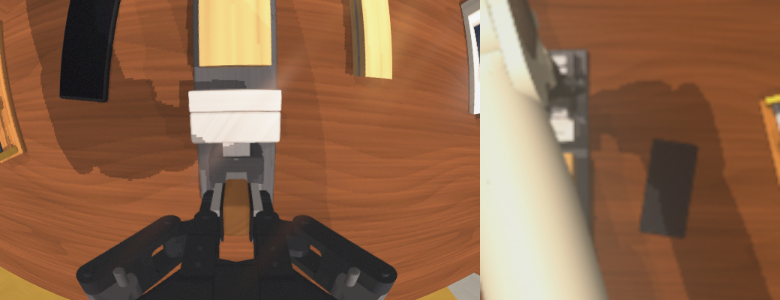

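The jaw has sprung back about 30 mm and there is a gap at the block's end (235,78 in the left half). Lower the pawl, release, rise and go over the block.

>>> apply_moves(steps="0 0 0.006 0 0 0; 0 0 0.012 0 0 0; 0 0 0.018 0 0 0; 0 0 0.018 0 0 0")

```text
time_s: 7.45
position: [0.5843, 0.1885, 0.2461]
tcp_rot: [0.043, -3.138, 0.003]
ft_force: [0.3, -2.4, -3.7]
grip_width: 0.015
```

>>> apply_moves(steps="0 0 0 0 0 0; 0 0 0 0 0 0; 0 0 0 0 0 0; 0 0 0 0 0 0; 0 0 -0.04 0 0 0; 0 0 -0.08 0 0 0; 0 0 -0.105 0 0 0; 0 0 -0.105 0 0 0", hand=1)

```text
time_s: 8.25
position: [0.585, 0.1889, 0.3557]
tcp_rot: [-0.043, 3.138, 0.0]
ft_force: [0.3, -0.6, 0.7]
grip_width: 0.0861
```

```bash
cat >> h.py <<'E'
def wcloud(c,s):
    K=c['mtx'];z=c['z_map'];v,u=np.mgrid[:z.shape[0],:z.shape[1]]
    dx,dy=u-K[0,2],v-K[1,2];rr=np.hypot(dx,dy)+1e-9;th=rr/K[0,0];t=np.tan(th)*z
    P=np.stack([dx/rr*t,-dy/rr*t,-z],-1);M=c['mount'];P=P@M[:3,:3].T+M[:3,3]
    return R.from_rotvec(s['tcp_rot']).apply(P.reshape(-1,3))+s['position']
E
python3 - <<'E'
from h import *
from workcell import r
s=r.sense();tell(s);c=r.capture('wrist')
p=wcloud(c,s);p[c['z_map'].ravel()==0]=0;h=cv2.cvtColor(c['pixels'],cv2.COLOR_RGB2HSV).reshape(-1,3)
m=(abs(p[:,2]-.07)<.004)&(abs(p[:,1]-.184)<.05)&(p[:,0]>.3)&(p[:,0]<.515)&(h[:,1]>70)
print('block top',m.sum(),rect(p[m,:2]),p[m].min(0),p[m].max(0))
m=(abs(p[:,2]-.086)<.004)&(abs(p[:,1]-.184)<.05)&(p[:,0]>.48)&(p[:,0]<.6)
print('jaw',m.sum(),rect(p[m,:2]) if m.sum() else 0)
print(delta(s,*pose(.4225,.184,.35,181.6)))
E
```

```text
t 8.25 pos [0.585  0.1889 0.3557] yaw -178.44 zax [ 3.6e-03  1.0e-04 -1.0e+00] F [ 0.3 -0.6  0.7] w 0.0861
block top 5558 [456.7 183.6  77.7  50.8   2.4] [0.417676   0.15727952 0.06624934] [0.49644899 0.21034456 0.07296808]
jaw 3543 [543.1 186.5  62.5  60.4   1.6]
(array([ 0.1626, -0.0005,  0.0051]), array([-0.    ,  0.0036, -0.0007]))
```

>>> apply_moves(steps="0.045 0 0 0 0 0; 0.09 0 0 0 0 0; 0.135 0 0 0 0 0; 0.164 0.0005 0.005 0 0.0036 -0.0007; 0.164 0.0005 0.005 0 0.0036 -0.0007; 0.164 0.0005 0.005 0 0.0036 -0.0007")

```text
time_s: 8.9
position: [0.4206, 0.185, 0.3474]
tcp_rot: [0.045, -3.138, 0.001]
ft_force: [-0.6, 0.1, 0.7]
grip_width: 0.0854
```

Run:
```python
from h import *
from workcell import r
s=r.sense();tell(s);c=r.capture('wrist')
p=wcloud(c,s);p[c['z_map'].ravel()==0]=0;h=cv2.cvtColor(c['pixels'],cv2.COLOR_RGB2HSV).reshape(-1,3)
m=(abs(p[:,2]-.07)<.004)&(abs(p[:,1]-.184)<.05)&(p[:,0]>.3)&(p[:,0]<.515)&(h[:,1]>70)
print('block top',m.sum(),rect(p[m,:2]),p[m].min(0),p[m].max(0))
for x0 in(.37,.4,.43,.46):
    k=m&(abs(p[:,0]-x0)<.004);print(x0,p[k,1].min().round(4),p[k,1].max().round(4)) if k.any() else 0
print(delta(s,*pose(.421,.183,.207,181.6)))
cv2.imwrite('pics/w5.png',c['pixels'][:,:,::-1])
```

```text
t 8.9 pos [0.4206 0.185  0.3474] yaw -178.37 zax [-0.0028 -0.001  -1.    ] F [-0.6  0.1  0.7] w 0.0854
block top 9907 [420.5 182.2 150.2  50.9   2.3] [0.34463054 0.15381303 0.06722396] [0.49585665 0.21013248 0.07267228]
0.37 0.1546 0.2047
0.4 0.1565 0.2068
0.43 0.1573 0.2068
0.46 0.1588 0.2086
(array([-0.0007, -0.0018,  0.1404]), array([-0.0009, -0.0029,  0.0005]))
```

View pics/w5.png

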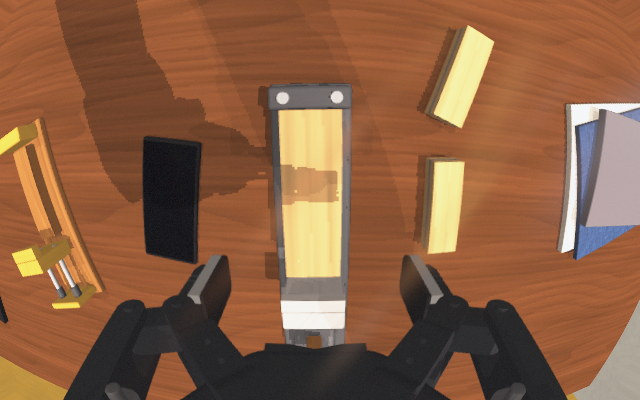

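Block fully visible (280–343, 108–278), free at both ends; centre (0.4205, 0.182). Descend and grip.

>>> apply_moves(steps="0 -0.001 0.045 0 -0.0029 -0.006; 0 -0.003 0.09 0 -0.0029 -0.006; 0 -0.003 0.125 0 -0.0029 -0.006; 0 -0.003 0.142 0 -0.0029 -0.006; 0 -0.003 0.142 0 -0.0029 -0.006")

```text
time_s: 9.45
position: [0.4207, 0.1813, 0.2023]
tcp_rot: [0.052, -3.136, 0.005]
ft_force: [0.2, -0.9, 0.2]
grip_width: 0.0855
```

>>> apply_moves(steps="0 0 0 0 0 0; 0 0 0 0 0 0; 0 0 0 0 0 0; 0 0 0 0 0 0; 0 0 0 0 0 0; 0 0 0 0 0 0", hand=0.4)

```text
time_s: 10.05
position: [0.4213, 0.1815, 0.2036]
tcp_rot: [0.052, -3.139, 0.003]
ft_force: [0.9, 0.1, 5.7]
grip_width: 0.0496
```

>>> apply_moves(steps="0 0 -0.02 0 0 0; 0 0 -0.05 0 0 0; 0 0 -0.09 0 0 0; 0 0 -0.13 0 0 0; 0 0 -0.13 0 0 0")

```text
time_s: 10.55
position: [0.4222, 0.1821, 0.3389]
tcp_rot: [-0.052, 3.137, 0.001]
ft_force: [1.2, -0.1, -2.1]
grip_width: 0.0493
```

Run:
```python
from h import *
from workcell import r
s=r.sense();tell(s);print(delta(s,*pose(.416,-.2063,.33,194.5)),s['joint_positions'].round(2))
```

```text
t 10.55 pos [0.4222 0.1821 0.3389] yaw -178.09 zax [ 4.4e-03  7.0e-04 -1.0e+00] F [ 1.2 -0.1 -2.1] w 0.0493
(array([ 0.0192, -0.388 ,  0.0086]), array([ 1.000e-04,  4.400e-03, -2.197e-01])) [ 0.41 -0.15 -0.18  1.53 -0.    0.37]
```

>>> apply_moves(steps="0.001 -0.03 0 0 0.0044 -0.02; 0.003 -0.075 0 0 0.0044 -0.05; 0.005 -0.12 0 0 0.0044 -0.08; 0.008 -0.165 0 0 0.0044 -0.11; 0.01 -0.21 0 0 0.0044 -0.14; 0.012 -0.255 0 0 0.0044 -0.17; 0.015 -0.3 0 0 0.0044 -0.2; 0.017 -0.34 0 0 0.0044 -0.22")

```text
time_s: 11.35
position: [0.4158, -0.1603, 0.3377]
tcp_rot: [0.398, -3.115, -0.001]
ft_force: [0.6, -0.7, -2.9]
grip_width: 0.0494
```

Run:
```python
from h import *
from workcell import r
s=r.sense();tell(s);print(delta(s,*pose(.416,-.2063,.33,194.5)))
```

```text
t 11.35 pos [ 0.4158 -0.1603  0.3377] yaw -165.44 zax [-9.e-04  3.e-04 -1.e+00] F [ 0.6 -0.7 -2.9] w 0.0494
(array([ 0.0114, -0.0446,  0.0077]), array([ 0.0005, -0.0008,  0.001 ]))
```

>>> apply_moves(steps="0.005 -0.025 0 0 0 0; 0.0114 -0.0446 0.008 0 0 0; 0.0114 -0.0446 0.008 0 0 0; 0.0114 -0.0446 0.008 0 0 0")

```text
time_s: 11.75
position: [0.4157, -0.2064, 0.3287]
tcp_rot: [0.396, -3.114, -0.003]
ft_force: [1.0, 0.2, -2.7]
grip_width: 0.0494
```

```bash
cat > rel.py <<'E'
from h import *
from workcell import r
import sys
s=r.sense();tell(s);c=r.capture('wrist');bz=s['position'][2]-.1536+.02
p=wcloud(c,s);p[c['z_map'].ravel()==0]=0;h=cv2.cvtColor(c['pixels'],cv2.COLOR_RGB2HSV).reshape(-1,3)
a=np.radians(14.5);O=np.array([.4423,-.1995]);Rm=np.array([[np.cos(a),np.sin(a)],[-np.sin(a),np.cos(a)]])
q=np.c_[(p[:,:2]-O)@Rm.T,p[:,2]]
def f(n,z,x0,x1,tol=.004,y=.05,sm=0):
    m=(abs(q[:,2]-z)<tol)&(q[:,0]>x0)&(q[:,0]<x1)&(abs(q[:,1])<y)&(h[:,1]>sm)
    if m.sum()>9:print(n,m.sum(),rect(q[m,:2]),'zmed',np.median(q[m,2]).round(4))
f('block top',bz,-.14,.1,sm=50)
f('lip top',.086,.03,.14);f('stop',.05,-.11,-.06);f('bed',.03,-.075,.07,y=.03)
print('tcp in holder',((s['position'][:2]-O)@Rm.T).round(4))
cv2.imwrite('pics/'+sys.argv[1],c['pixels'][:,:,::-1])
E
python3 rel.py w6.png
```

```text
t 11.75 pos [ 0.4157 -0.2064  0.3287] yaw -165.51 zax [-0.0025  0.0014 -1.    ] F [ 1.   0.2 -2.7] w 0.0494
block top 30583 [-53.1  -1.  101.1  78.7 178.7] zmed 0.195
tcp in holder [-0.0275 -0.    ]
```

View pics/w6.png

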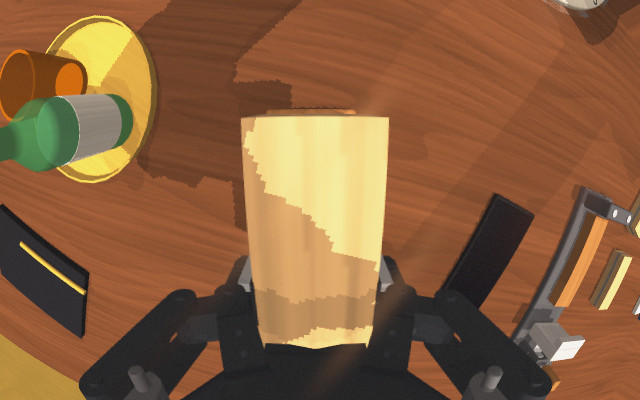

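Held block at (315,230) hides the holder, so the block's seat in the gripper is known but the holder must be checked from another view. I'll use the earlier wrist frames.

Run:
```python
from h import *
for n in('w1','w2','w3'):
    s,c=pickle.load(open(n+'.pkl','rb'));p=wcloud(c,s);p[c['z_map'].ravel()==0]=0
    def f(k,z,x0,x1,y0,y1,t=.004):
        m=(abs(p[:,2]-z)<t)&(p[:,0]>x0)&(p[:,0]<x1)&(p[:,1]>y0)&(p[:,1]<y1)
        if m.sum()>20:print(n,k,m.sum(),rect(p[m,:2]),'zmed',np.median(p[m,2]).round(4))
    f('knob',.106,.56,.61,.16,.21);f('jaw',.086,.47,.55,.14,.23);f('lip',.086,.45,.57,-.25,-.12);f('stop',.05,.32,.39,-.27,-.16)
```

```text
w1 knob 244 [584.2 188.1  22.2  16.8 175. ] zmed 0.106
w1 jaw 1208 [500.6 185.1  60.9  36.9  92.1] zmed 0.0863
w1 lip 899 [ 511.5 -183.8   60.7   37.6  103.8] zmed 0.0861
w1 stop 136 [ 363.5 -232.8   47.4   17.3  105. ] zmed 0.0497
w2 knob 411 [584.2 188.3  22.   16.7   2. ] zmed 0.106
w2 jaw 692 [500.8 193.9  43.4  35.7  92.5] zmed 0.0863
w2 lip 1006 [ 512.  -183.9   61.3   37.6  105.5] zmed 0.0861
w3 knob 572 [582.6 188.4  20.9  15.1   1.9] zmed 0.1058
w3 jaw 3682 [500.2 184.9  59.9  36.   92.3] zmed 0.0862
w3 lip 413 [ 508.5 -173.2   40.4   36.9  103.7] zmed 0.0857
w3 stop 362 [ 348.8 -215.3   55.7   37.3  104.1] zmed 0.0489
```

>>> apply_moves(steps="0 0.04 0 0 0 0; 0 0.085 0 0 0 0; 0 0.12 0 0 0 0; 0 0.12 0 0 0 0")

```text
time_s: 12.2
position: [0.3846, -0.0863, 0.3298]
tcp_rot: [0.405, -3.115, -0.003]
ft_force: [1.2, -1.0, -2.3]
grip_width: 0.0492
```

```bash
sed -i 's/y=.05,sm/y=.06,sm/' rel.py; python3 rel.py w7.png; python3 - <<'E'
E
```

```text
t 12.2 pos [ 0.3846 -0.0863  0.3298] yaw -165.18 zax [-0.0011  0.0019 -1.    ] F [ 1.2 -1.  -2.3] w 0.0492
lip top 268 [ 54.   -6.4  62.6  20.4 109.9] zmed 0.0857
stop 1567 [-87.2  -2.1  69.8  20.   90.5] zmed 0.0499
bed 4337 [ -1.4  -1.5 142.7  56.7 180. ] zmed 0.0301
tcp in holder [-0.0275  0.124 ]
```

View pics/w7.png

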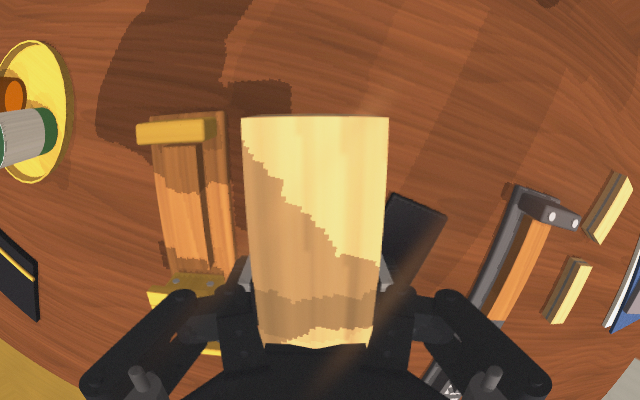

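Tumbler and bottle untouched at left; stop at (170,132) gives a holder shift of about (−2, −2) mm against the top camera, agreeing with the lip in w1/w2. Corrected origin: (0.4409, −0.2020).

```bash
sed -i 's/O=np.array(.*)\;Rm/O=np.array([.4409,-.2020]);Rm/; s/radians(14.5)/radians(14.6)/' rel.py
python3 - <<'E'
from h import *
from workcell import r
s=r.sense();print(delta(s,*pose(.4157,-.2086,.30,194.6)))
E
```

```text
(array([ 0.0015, -0.1248,  0.0297]), array([ 0.0011, -0.0002,  0.0035]))
```

>>> apply_moves(steps="0 -0.04 0 0 0 0.0035; 0.0015 -0.085 0 0 0 0.0035; 0.0015 -0.1248 0.01 0.0011 0 0.0035; 0.0015 -0.1248 0.0297 0.0011 0 0.0035; 0.0015 -0.1248 0.0297 0.0011 0 0.0035; 0.0015 -0.1248 0.0297 0.0011 0 0.0035")

```text
time_s: 12.85
position: [0.4155, -0.2084, 0.3001]
tcp_rot: [0.399, -3.115, -0.001]
ft_force: [-0.1, -0.6, -3.0]
grip_width: 0.0496
```

Run:
```python
from h import *
from workcell import r
s=r.sense();tell(s);print(delta(s,*pose(.4157,-.2086,.2336,194.6)))
```

```text
t 12.85 pos [ 0.4155 -0.2084  0.3001] yaw -165.39 zax [-1.1e-03  4.0e-04 -1.0e+00] F [-0.1 -0.6 -3. ] w 0.0496
(array([-0.0002, -0.0003,  0.0665]), array([ 0.0007, -0.001 ,  0.0001]))
```

Down to push height, then push 32 mm towards the gate.

>>> apply_moves(steps="0 0 0.03 0 0 0; 0 0 0.055 0 0 0; 0 0 0.067 0 0 0; 0 0 0.067 0 0 0")

```text
time_s: 13.25
position: [0.4152, -0.2077, 0.2326]
tcp_rot: [0.401, -3.114, -0.002]
ft_force: [-0.9, 0.4, -2.5]
grip_width: 0.0494
```

>>> apply_moves(steps="-0.005 0 0 0 0 0; -0.010 0 0 0 0 0; -0.015 0 0 0 0 0; -0.020 0 0 0 0 0; -0.026 0 0 0 0 0; -0.032 0 0 0 0 0; -0.032 0 0 0 0 0; -0.032 0 0 0 0 0")

```text
time_s: 14.05
position: [0.4463, -0.1997, 0.2339]
tcp_rot: [0.4, -3.113, -0.0]
ft_force: [-8.7, -1.8, 1.5]
grip_width: 0.0497
```

```bash
python3 rel.py w8.png
python3 - <<'E'
from h import *
from workcell import r
s=r.sense();x=np.array([.4409,-.2020])+.006*np.array([np.cos(np.radians(14.6)),np.sin(np.radians(14.6))])
print(s['ft_force'],delta(s,*pose(*x,.2036,194.6)))
E
```

```text
t 14.05 pos [ 0.4463 -0.1997  0.2339] yaw -165.35 zax [-3.1e-03 -2.0e-04 -1.0e+00] F [-8.7 -1.8  1.5] w 0.0497
block top 30506 [-19.6   0.8 100.6  74.7   0. ] zmed 0.1001
stop 5386 [-85.   -0.9  70.   20.3  90.1] zmed 0.0501
bed 263 [-71.5  -0.9  36.1   6.2  89. ] zmed 0.0303
tcp in holder [0.0058 0.0009]
[-7.99847898 -1.85421875  1.201586  ] (array([-0.0004, -0.0009,  0.0303]), array([ 0.0007, -0.0031,  0.0008]))
```

View pics/w8.png

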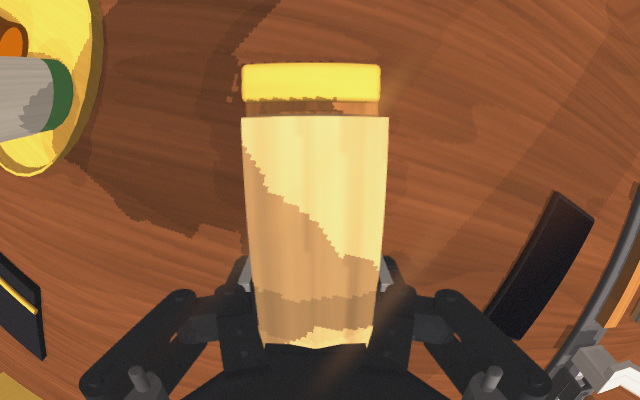

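Block is at x≈5.1 mm, gate open ≈25 mm (8.9 N as expected); stop and bed visible above it. Check lateral offset before lowering.

```bash
cat >> rel.py <<'E'
for x0 in(-.06,-.045,-.035):
    m=(abs(q[:,2]-bz)<.004)&(abs(q[:,0]-x0)<.003)&(abs(q[:,1])<.05)&(h[:,1]>50)
    if m.any():print('block y at',x0,q[m,1].min().round(4),q[m,1].max().round(4),(q[m,1].min()+q[m,1].max()).round(4)/2)
m=(abs(q[:,2]-.05)<.003)&(q[:,0]>-.1)&(q[:,0]<-.07)&(abs(q[:,1])<.06)
print('stop y',q[m,1].min(),q[m,1].max())
E
python3 rel.py w9.png
```

```text
t 14.1 pos [ 0.4462 -0.1997  0.2339] yaw -165.36 zax [-3.2e-03 -1.0e-04 -1.0e+00] F [-8.  -1.9  1.2] w 0.0493
block top 30540 [-19.7   4.3 101.   76.6   0.5] zmed 0.1001
stop 5423 [-85.1  -0.9  70.1  20.6  90. ] zmed 0.0501
bed 240 [-69.5  -1.   36.1   1.8  89.7] zmed 0.03
tcp in holder [0.0057 0.0009]
block y at -0.06 -0.024 0.0264 0.00125
block y at -0.045 -0.024 0.0265 0.0012
block y at -0.035 -0.0238 0.0266 0.0014
stop y -0.03574724411474714 0.03417822997967894
```

Block is ~2 mm off to +y; correct that and lower.

>>> apply_moves(steps="0 -0.002 0 0 -0.003 0; 0 -0.002 0.006 0 -0.003 0; 0 -0.002 0.012 0 -0.003 0; 0 -0.002 0.018 0 -0.003 0; 0 -0.002 0.024 0 -0.003 0; 0 -0.002 0.0295 0 -0.003 0; 0 -0.002 0.0295 0 -0.003 0; 0 -0.002 0.0295 0 -0.003 0")

```text
time_s: 14.95
position: [0.4464, -0.2017, 0.2048]
tcp_rot: [0.399, -3.114, -0.0]
ft_force: [-6.5, -2.1, -5.3]
grip_width: 0.0495
```

```bash
python3 rel.py w10.png
```

```text
t 14.95 pos [ 0.4464 -0.2017  0.2048] yaw -165.38 zax [-2.e-03 -1.e-04 -1.e+00] F [-6.5 -2.1 -5.3] w 0.0495
block top 30594 [-20.   -0.6 100.4  82.6   0.3] zmed 0.0711
stop 8039 [-85.   -0.9  70.3  20.3  90. ] zmed 0.0501
bed 112 [-72.1  -0.7  35.5   5.2  89.2] zmed 0.0302
tcp in holder [ 0.0054 -0.0011]
block y at -0.06 -0.0262 0.0246 -0.0008
block y at -0.045 -0.0258 0.0246 -0.0006
block y at -0.035 -0.0259 0.0245 -0.0007
stop y -0.03600133813403986 0.0341043793127719
```

Gate force fell to ~6.7 N, meaning the lip has snapped over; y offset is now 0.2 mm. Lower the last millimetre.

>>> apply_moves(steps="0 0 0.001 0 0 0; 0 0 0.0015 0 0 0; 0 0 0.0015 0 0 0")

```text
time_s: 15.3
position: [0.4465, -0.2017, 0.2044]
tcp_rot: [0.399, -3.113, 0.001]
ft_force: [-6.3, -1.3, 0.2]
grip_width: 0.0495
```

>>> apply_moves(steps="0 0 0.0005 0 0 0; 0 0 0.0005 0 0 0; 0 0 0.0005 0 0 0; 0 0 0.0005 0 0 0; 0 0 0.0005 0 0 0; 0 0 0.0005 0 0 0; 0 0 0.0005 0 0 0; 0 0 0.0005 0 0 0", hand=1)

```text
time_s: 16.1
position: [0.4465, -0.2017, 0.2039]
tcp_rot: [0.399, -3.113, 0.001]
ft_force: [0.1, -0.1, 0.4]
grip_width: 0.0852
```

>>> apply_moves(steps="0 0 -0.02 0 0 0; 0 0 -0.06 0 0 0; 0 0 -0.1 0 0 0; 0 0 -0.14 0 0 0; 0.04 0 -0.16 0 0 0; 0.04 0 -0.16 0 0 0; 0.04 0 -0.16 0 0 0")

```text
time_s: 16.8
position: [0.408, -0.2119, 0.3645]
tcp_rot: [0.398, -3.115, 0.002]
ft_force: [-0.0, -0.1, -1.1]
grip_width: 0.0853
```

```bash
cat >> rel.py <<'E'
bz=.07
f('seated block top',.07,-.09,.065,tol=.0025,y=.04,sm=50)
E
python3 rel.py w11.png
```

```text
t 16.8 pos [ 0.408  -0.2119  0.3645] yaw -165.46 zax [-0.0011 -0.0014 -1.    ] F [-0.  -0.1 -1.1] w 0.0853
block top 367 [-35.6  -7.1 100.8  22.5  89.8] zmed 0.2304
lip top 1743 [76.1 -1.4 60.6 36.1 89.3] zmed 0.086
stop 1622 [-85.   -0.6  69.6  19.7  89.9] zmed 0.0501
tcp in holder [-0.0344 -0.0013]
block y at -0.045 -0.0453 0.0433 -0.001
block y at -0.035 -0.0442 0.0423 -0.001
stop y -0.03539641566747822 0.034241368254871986
seated block top 7389 [-6.700e+00 -2.000e-01  1.371e+02  5.070e+01  1.000e-01] zmed 0.0702
```

View pics/w11.png

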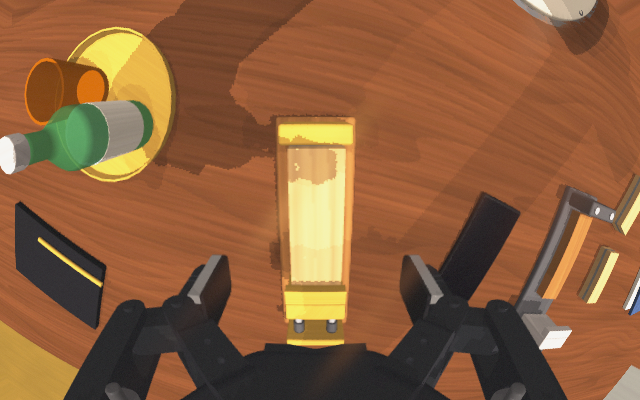

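The block is seated (287–345, 148–285): it rests on the stop, lies flat at 70 mm and sits under the lip. Bottle, tumbler and phone are in place.

```bash
python3 -c "
from workcell import r
print(r.job_done())"
```

```text
the job is handed in; nothing more can be done
None
```

The block is out of the clamp and seated in the display holder, and the job is handed in after about 17 s of robot time. I pinched the pawl knob and lifted it 19 mm. The bar sprang back about 30 mm, so I lowered the pawl again and took the block out. I then pushed the gate open about 25 mm with the block's end and lowered the block to the bed. The lip snapped over the end, and I let go and withdrew.

**Last checks (wrist camera):**
- **Seating:** the block's top is at 70.2 mm, so it lies flat. Its end is at −75 mm, against the stop, and it is straight to about 0.1°.
- **Centring:** it is within about 1 mm of the middle of the bed. The stop and the lip gave slightly different mid-lines (−0.6 mm and −1.4 mm, block at −0.2 mm).
- **Gate:** the lip measured about 3 mm open, where 4 mm is expected. That is within the camera's error.
- **Surroundings:** the bottle, tumbler and phone looked undisturbed in the last picture, and the gripper is clear of everything.

**What disagreed or failed:**
- The top camera placed things about 2 mm off from the wrist camera, so I used the wrist values for placing.
- The first approach to the knob stopped at the last joint's limit, so I used the half-turned grasp instead.

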